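Eject a doll torso from its mould and shut it away in the case

TASK

Push the mould's spring ejector all the way in so that it drives the plaster doll torso out of the channel, then let it spring back. Lay the torso down flat inside the open wooden case, same side up as it came out and without dropping it, then lower the case's hinged lid gently until it is fully shut: do not let it fall or slam. Leave the other things on the bench where they are.

Things in the scene. Friction and masses are not known exactly. Their poses are not given: they have to be found in the camera images.
- mould: Press mould, fixed. Dark steel base plate 290 x 110 mm, top at z = 12 mm, from x = -150 to 140 mm. On it two steel cheeks, tops at z = 58 mm, form an open-topped channel 48 mm wide from x = -51 to 50 mm, its rear end closed by a bridge. Origin at bench level under the channel's centre; +x is the way the torso comes out, z up.
- ejector (a joint): Spring slide of the mould, m: 0 = sprung back, 0.07 = pushed fully in. Moves along the mould's +x; needs 2 N to start, 6 N at the end, plus the torso's drag. Springs back when let go. Its steel pusher stands behind the torso in the channel.
- ejector_palm (a point): Centre of the outer face of the ejector's black palm plate (10 thick, 56 wide, 50 high; from 11 to 61 mm above the bench): the face that is pushed towards the mould's +x. At rest at x = -153, z = 36 mm in the mould's frame.
- torso: White plaster doll torso, 0.2 kg, in the mould channel at the start: trunk 75 x 44 x 36 mm (chest relief up to 40 mm) with a neck 20 mm across at its +x end; 90 mm long in all. Origin: centre of its underside, so the trunk runs from x = -45 to 30 mm and the neck to 45 mm; z up. Grip it across its width once it is out.
- case: Open-topped box of pale wood, fixed, outside 165 x 165 x 62 mm, walls and floor 8 mm thick (inner floor at z = 8 mm, inside 149 x 149 mm). Origin: centre of its underside; z up; the lid's hinge runs along y on its +x rim.
- lid (a joint): Hinge angle of the case's lid, rad: 0 = shut, grows as it opens to 1.9; 1.57 = upright. Its stiff hinge holds it near upright, but below about 1.0 rad it falls shut by itself unless it is held.
- lid_knob (a point): Centre of the dark wooden ball knob (28 mm across, on a 14 mm stem) on the lid's outer face: 135 mm from the hinge along the lid, 48 mm off its underside (38 mm off its outer face), at mid-width. In the case's frame, lid shut: x = -52.5, z = 110.5 mm; lid upright: on the far side, x = 130.5, z = 197.5 mm.
- lid_hinge (a point): Point on the lid's hinge axis, mid-width, at x = 82.5 mm, z = 62.5 mm in the case's frame. The lid is a pale wood board 165 x 165 x 10 mm. The axis is the case's y.
- brush: Bystander: brush about 170 mm long lying on the bench. Origin: under its middle.
- driver: Bystander: screwdriver about 180 mm long lying on the bench. Origin: under its middle.
- calculator: Bystander: desk calculator 130 x 70 x 15 mm. Origin: centre of its underside.
- glue: Bystander: glue bottle, 72 mm across, 190 mm tall. Origin: centre of its underside.
- tub: Bystander: round white tub, 84 mm across, 60 mm tall. Origin: centre of its underside.
- cup: Bystander: blue cup, 72 mm across, 90 mm tall. Origin: centre of its underside.
- spare: Bystander: a second plaster torso, same shape as the first, lying loose at the far edge of the bench. It stays there. Origin: centre of its underside.
There are look-alikes about, which are no part of the job. What is shaped like the torso but green is not meant. Of the things shaped like the case, the wood one is meant.

How it is judged:
By the outcome, as a careful person would: the job done as asked, in the order asked, and still so for the second after the job is handed in, with the robot touching nothing.
It also fails if it takes over 72 s, if anything falls off the work surface, if the arm or the gripper's body presses on something with over 40 N, if the wrist force passes 120 N, or if a joint passes its speed limit or range.

ROBOT

A 6-joint arm with a two-finger parallel gripper is mounted at the origin on the work surface. World frame = base frame: x ahead of the robot, y to its left, z up, the work surface at z = 0. Lengths are in mm, angles in rad, forces in N, time in s.
With the tool pointing down it reaches from about 350 to 975 mm from the base axis. Payload 7.1 kg.
Tool frame: the origin (TCP) lies midway between the tips of the shut fingers; the grasp point (between the pads) lies 19 mm behind it; z points along the fingers, y is the line along which they close (so a half turn about z gives the same grasp; the last joint's range is limited). The gripper opens to 88 mm and grips with 3 to 60 N. Pads are 20 mm wide; open, the fingers measure 115 mm over their backs; the gripper's body (75 mm by 178 mm) begins 61 mm behind the grasp point.
Start: joints at [1.253, 0.423, 1.63, -0, 1.089, -0.019], TCP at [183.952, 597.299, 222.675] pointing down, gripper open.
Joint ranges: [-3, 3], [-0.9, 2.11], [0.09, 2.58], [-1.31, 4.45], [0.11, 2.69], [-2.54, 2.54]. Speed limits (rad/s): [2.39, 2.39, 3.01, 3.14, 3.14, 3.14].

INTERFACE

Orientations are given as a rotation vector (axis times angle).
In Python, from workcell import ctrl gives the robot as it stands.
- The arm moves only by the shell command python3 -m pendant 'ROWS'. ROWS is a JSON object of lists of equal length, an entry for each row: "grip": the opening, from -1 (shut) to 1 (fully open); "linear": the shift along the tool's x, y, z in mm, a list of three; "angular": the turn, a rotation vector about the tool's x, y, z in rad, a list of three. In form: {"grip": [grip, ...], "linear": [[tx, ty, tz], ...], "angular": [[ax, ay, az], ...]}. A call has 1 to 12 rows; each row shifts and turns the commanded pose from where the row before left it, along the tool's axes as they then stand; what a row does not reach is not made up. A row lasts 1/12 s, in which the tool goes at most 41.7 mm and 7.16 degrees, less where a joint would pass 70% of its speed; a pose out of reach is approached as far as the arm can. A call with a gripper value outside its range is refused whole. The fingers move at their own pace and stop on an object; the grip force is fixed at half the most. Time passes only in rows, so rows that do not move let the fingers close. It gives the time, the measured TCP pose, the force, the opening and the grip force at its end, in the units of the state.
- ctrl.get_obs(): the state, without advancing time (a new reading comes with each control period).
- ctrl.get_image(name): name is "side" or "top" or "wrist"; returns the picture (384x512x3 uint8, red, green, blue); there is no depth.
- ctrl.camera_params(name): a dict with "vfov" (degrees; the focal length in pixels is half the picture's height over the tangent of half this angle, whatever the lens; pixels are square), "cx", "cy" (the principal point, pixels), "R" (3x3) and "t" (3): a world point X has camera coordinates R X + t; the wrist camera has in their place "T_tool_cam" (4x4, takes a point from camera to tool coordinates, whose origin is the TCP and whose axes are the flange's). Camera axes: x right, y down, z forward; pixel columns grow to the right and rows downward; lengths in mm; the calibration is good to about 2 mm. The wrist camera is an equidistant fisheye: a pixel r from the principal point sees the ray r / f radians off the axis. A picture is of the moment at which its call begins: read the wrist's pose just before it. camera_params takes no time and is no camera call.
- ctrl.close_job(): hands the job in; it is judged then, once.
The state is a dict: "t": time; "qpos": joint angles; "qvel": joint speeds; "joint_torque": joint torques, N m; "ee_pos": TCP position; "orientation": TCP orientation; "ft_force": force on the tool from outside, world axes, zero at the start; "moment": the same for the moment, N m; "width": finger opening in mm; "grasp_force": force on a finger pad.
Only numpy, scipy, OpenCV 4.12 (cv2) and the standard library are available. Lean on these libraries where they do the work, as an engineer would, in place of code of your own. Each camera call takes 0.05 s, during which the arm holds its last target. There are 200 camera calls.

## Working session

There is one attempt and no reset: what is moved stays moved. The work goes in short steps, Python scripts to look and compute and a shell command to move; the robot and the scene stay as the last step left them, time stands still between calls to the robot, and variables do not carry over. Pictures are saved under pics/ and viewed, at most 10 in all, crops included, and the job is handed in when it is done.

```bash
mkdir -p pics; ls
python3 - <<'E'
from workcell import ctrl
import cv2, numpy as np
o=ctrl.get_obs();print(o)
for n in("side","top","wrist"):
    cv2.imwrite(f"pics/{n}0.png",ctrl.get_image(n)[:,:,::-1]);print(n,ctrl.camera_params(n))
a=[cv2.imread(f"pics/{n}0.png") for n in("side","top")]
E
```

```text
pics
{'t': 0.0, 'qpos': array([ 1.25299530e+00,  4.23857193e-01,  1.63064793e+00,  1.45527375e-05,
        1.08858810e+00, -1.89984407e-02]), 'qvel': array([ 0.00072028, -0.00107013,  0.00112773, -0.00010185, -0.00139791,
       -0.00079653]), 'joint_torque': array([-1.55672231e-03, -5.44638383e+01, -2.73658866e+01,  6.42588688e-02,
        2.26851652e-02, -1.08849135e-04]), 'ee_pos': array([183.78946718, 596.8096876 , 221.90800716]), 'orientation': array([-4.67584931e-01, -3.10633278e+00,  2.32016611e-03]), 'ft_force': array([-0.39572812,  0.2186332 , -0.24743088]), 'moment': array([-0.01780352, -0.0110036 ,  0.02427984]), 'grasp_force': 0.0, 'width': 87.78635390600834}
side {'vfov': 49.399254617268824, 'cx': 252.16392434971837, 'cy': 199.66986377543003, 'R': array([[ 0.99479296, -0.09987171,  0.02031267],
       [-0.06238261, -0.75430069, -0.65355863],
       [ 0.08059388,  0.64888836, -0.75660328]]), 't': array([-484.76904656,   78.75482798, 1305.22618729])}
top {'vfov': 47.233775858531004, 'cx': 253.36959898447094, 'cy': 184.6168502922449, 'R': array([[-0.02173554, -0.99958528, -0.0188899 ],
       [-0.99414274,  0.02361024, -0.10546457],
       [ 0.10586683,  0.01648692, -0.99424363]]), 't': array([  26.73826682,  509.9321561 , 1358.90353027])}
wrist {'vfov': 65.70646984690485, 'cx': 254.99489825501112, 'cy': 193.49891749323297, 'T_tool_cam': array([[-4.74565552e-05, -9.62263568e-01, -2.72119136e-01,
         7.38764822e+01],
       [ 9.99999904e-01,  7.26125461e-05, -4.31167613e-04,
        -9.40052366e-01],
       [ 4.34656149e-04, -2.72119131e-01,  9.62263472e-01,
        -1.61639033e+02],
       [ 0.00000000e+00,  0.00000000e+00,  0.00000000e+00,
         1.00000000e+00]])}
```

View pics/top0.png

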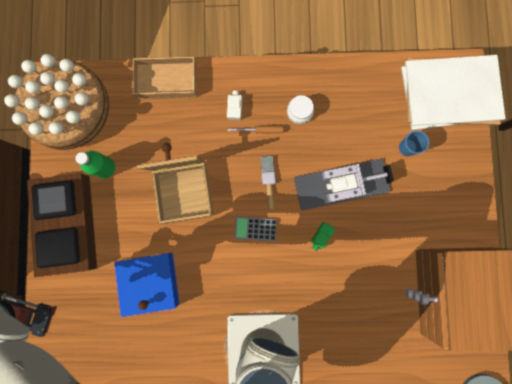

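View pics/side0.png

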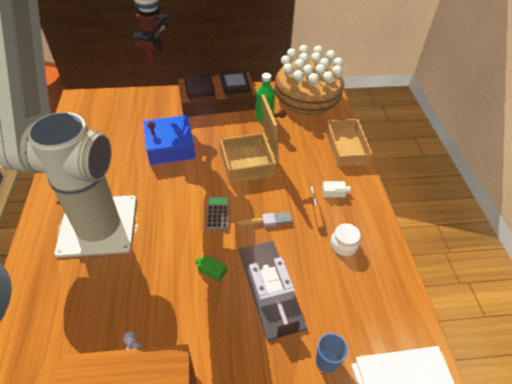

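Top view shows:
- mould at (343,184), palm at (388,172), torso at (343,184)
- wooden case at (182,190), lid up at (168,162)

Look-alikes (top):
- torso: in the mould (343,184) – chosen, white in channel; spare (235,103) – loose at far edge; green (322,236) – no
- case: pale wood with lid (182,190) – chosen; blue (147,285) – no; lidless wood tray (163,77) – no

Close crop check next.

```bash
cat > h.py <<'E'
import numpy as np, cv2
from workcell import ctrl
from scipy.spatial.transform import Rotation as Ro
def K(n):
    c=ctrl.camera_params(n);return c,192/np.tan(np.radians(c['vfov']/2))
def proj(n,X):
    c,f=K(n);P=np.atleast_2d(X)@c['R'].T+c['t'];return P[:,:2]/P[:,2:]*f+[c['cx'],c['cy']]
def toz(n,uv,z):
    c,f=K(n);d=c['R'].T@np.array([(uv[0]-c['cx'])/f,(uv[1]-c['cy'])/f,1]);o=-c['R'].T@c['t'];return o+d*(z-o[2])/d[2]
def wproj(X,o):
    c,f=K('wrist');R=Ro.from_rotvec(o['orientation']).as_matrix();T=c['T_tool_cam']
    p=((np.atleast_2d(X)-o['ee_pos'])@R-T[:3,3])@T[:3,:3]
    r=np.linalg.norm(p[:,:2],axis=1,keepdims=True);th=np.arctan2(r,p[:,2:]);return p[:,:2]/r*th*f+[c['cx'],c['cy']]
def F(x,y,yaw):
    return lambda p:np.atleast_2d(p)@Ro.from_euler('z',yaw).as_matrix().T+[x,y,0]
E
python3 - <<'E'
import cv2,numpy as np
t=cv2.imread('pics/top0.png');s=cv2.imread('pics/side0.png')
def c(im,x,y,w,h,k=4):return cv2.resize(im[y:y+h,x:x+w],(400,300),interpolation=cv2.INTER_CUBIC)
cv2.imwrite('pics/crop1.png',np.vstack([np.hstack([c(t,296,145,100,75),c(t,130,145,100,75)]),np.hstack([c(s,210,240,133,100),c(s,200,95,133,100)])]))
E
```

```text
(no output)
```

View pics/crop1.png

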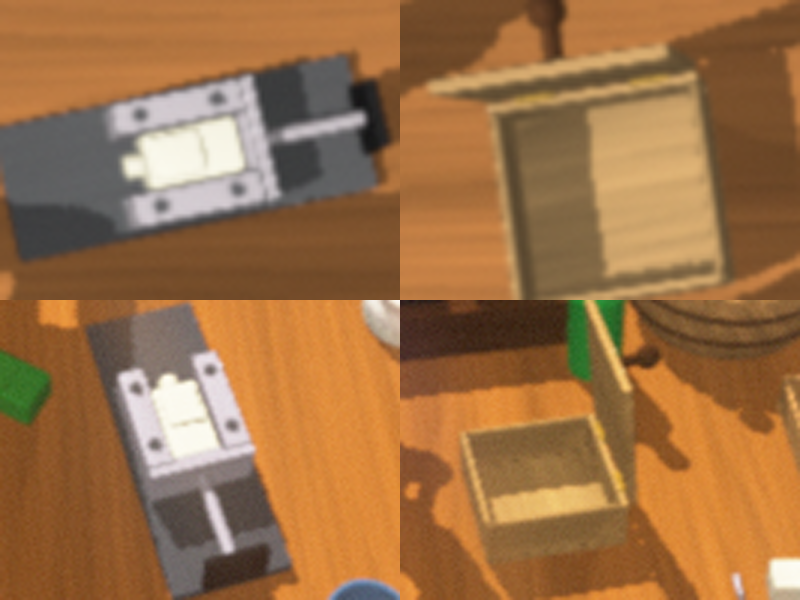

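Crop: white torso in mould channel (neck tip at top px (326,186)), palm black at (390,174); case is the pale wood one with lid up, knob at top px (167,147). Choice confirmed. Fit poses.

```bash
cat > fit.py <<'E'
from h import *
from scipy.optimize import least_squares as LS
def fit(pts,x0):
    f=lambda p:np.concatenate([(proj(n,F(*p[:3])(X))[0]-uv) for n,X,uv in pts])
    r=LS(f,x0,loss='soft_l1',x_scale=[100,100,1]);return r.x,np.round(f(r.x).reshape(-1,2),1)
m=[('top',(140,55,12),(301,210.5)),('top',(140,-55,12),(296,176.75)),('top',(-150,55,12),(391,191.25)),('top',(-150,-55,12),(383.5,158.3)),
('side',(140,55,12),(239.3,248.3)),('side',(140,-55,12),(273.2,241.7)),('side',(-150,-55,12),(307.4,329.8)),('side',(-150,55,12),(266.5,339))]
h=82.5
k=[('top',(h,-h,62),(205,163.75)),('top',(h,h,62),(152.5,172)),('top',(-h,-h,62),(212.5,215.75)),
('side',(-h,h,62),(220,138.9)),('side',(-h,-h,62),(229,169.8)),('side',(h,-h,62),(275.8,163.2)),('side',(h,h,62),(265.5,134.2))]
if __name__=='__main__':
    M,r=fit(m,[500,-200,1.7]);print(M,r.tolist())
    C,r=fit(k,[500,250,0]);print(C,r.tolist())
    def kn(a):
        R=Ro.from_euler('y',a).as_matrix();return F(*C)([82.5,0,62.5]+R@np.array([-135,0,48]))
    for a in(1.3,1.4,1.5,1.57,1.65,1.75):print(a,kn(a)[0].round(),proj('top',kn(a))[0].round(1),proj('side',kn(a))[0].round(1))
    print('palm',F(*M)([-153,0,36]), 'neck tip',proj('top',F(*M)([45,0,30])))
    for n,uv,z in(('brush',(268,180),10),('brushend',(272,205),8),('brushtip',(267,156),8),('calc',(257,229),15),('calcR',(277,218),15),('green',(322,236),36),('cup',(414,143),90),('glue',(86,158),190)):print(n,toz('top',uv,z).round())
E
python3 fit.py
```

```text
[ 508.84402998 -263.4710004     1.74484328] [[0.4, -1.4], [-1.7, -1.4], [0.2, -0.0], [-0.1, -0.7], [-1.5, 0.4], [-0.2, -0.8], [-0.7, -0.2], [-0.3, 1.5]]
[4.89500358e+02 2.34552015e+02 1.16812740e-01] [[0.2, -1.8], [0.1, -2.7], [-0.4, -1.1], [-1.0, -0.3], [-1.8, 1.0], [-0.5, 0.8], [-1.5, -1.4]]
1.3 [582. 245. 205.] [168.8 154.4] [274.8 114.4]
1.4 [596. 247. 204.] [168.3 149.5] [278.9 114.3]
1.5 [610. 249. 201.] [168.  144.8] [283.  114.6]
1.57 [619. 250. 198.] [167.8 141.7] [285.8 115. ]
1.65 [630. 251. 193.] [167.7 138.3] [288.8 115.7]
1.75 [642. 252. 187.] [167.6 134.4] [292.3 116.8]
palm [[ 535.33897464 -414.15948008   36.        ]] neck tip [[328.01789984 185.72456295]]
brush [526. -32.  10.]
brushend [446. -42.   8.]
brushtip [604. -30.   8.]
calc [371.   7.  15.]
calcR [404. -57.  15.]
green [ 345. -194.   36.]
cup [ 619. -474.   90.]
glue [580. 483. 190.]
```

```bash
python3 -m pendant '{"grip":[-1,-1,-1,-1,-1,-1,-1,-1,-1,-1,-1,-1],"linear":[[0,0,-4],[0,0,-4],[0,0,-4],[0,0,-4],[0,0,-4],[0,0,-4],[0,0,-4],[0,0,-4],[0,0,-4],[-30,5,0],[-35,5.7,0],[-35,5.7,0]],"angular":[[0,0,0.122],[0,0,0.122],[0,0,0.122],[0,0,0.122],[0,0,0.122],[0,0,0.122],[0,0,0.122],[0,0,0.122],[0,0,0.122],[0,0,0],[0,0,0],[0,0,0]]}'
cat > to.py <<'E'
import sys
from fit import *
def go(p,yaw=None):
    o=ctrl.get_obs();R=Ro.from_rotvec(o['orientation']).as_matrix()
    print('at',o['ee_pos'].round(1),'toolx yaw',np.arctan2(R[1,0],R[0,0]).round(4),'tilt',R[2].round(3),'f',o['ft_force'].round(1),'w',round(o['width'],1),'t',round(o['t'],2))
    print('delta tool',(R.T@(np.array(p)-o['ee_pos'])).round(1))
    if yaw is not None: print('turn tz',-((yaw-np.arctan2(R[1,0],R[0,0])+np.pi)%(2*np.pi)-np.pi))
M=[508.84,-263.47,1.7448]
C=[489.5,234.55,0.1168]
E
python3 -c "
from to import *
go(F(*M)([-190,0,110])[0],M[2])"
```

```text
t: 1.15
ee_pos: [217.3, 500.6, 258.1]
orientation: [2.018, 2.407, -0.001]
ft_force: [-0.4, -1.0, 1.0]
width: 11.3
grasp_force: 0.0
at [217.3 500.6 258.1] toolx yaw 1.7461 tilt [-0.001 -0.    -1.   ] f [-0.4 -1.   1. ] w 11.3 t 1.15
delta tool [-993.1  153.6  148.7]
turn tz 0.0012997748410081833
```

```bash
python3 -m pendant '{"grip":[-1,-1,-1,-1,-1,-1,-1,-1,-1,-1,-1,-1],"linear":[[-37,5.7,0],[-37,5.7,0],[-37,5.7,0],[-37,5.7,0],[-37,5.7,0],[-37,5.7,0],[-37,5.7,0],[-37,5.7,0],[-37,5.7,0],[-37,5.7,0],[-37,5.7,0],[-37,5.7,0]],"angular":[[0,0,0],[0,0,0],[0,0,0],[0,0,0],[0,0,0],[0,0,0],[0,0,0],[0,0,0],[0,0,0],[0,0,0],[0,0,0],[0,0,0]]}'
python3 -m pendant '{"grip":[-1,-1,-1,-1,-1,-1,-1,-1,-1,-1,-1,-1],"linear":[[-37,5.7,0],[-37,5.7,0],[-37,5.7,0],[-37,5.7,0],[-37,5.7,0],[-37,5.7,0],[-37,5.7,0],[-37,5.7,0],[-37,5.7,0],[-37,5.7,5],[-37,5.7,10],[-37,5.7,10]],"angular":[[0,0,0],[0,0,0],[0,0,0],[0,0,0],[0,0,0],[0,0,0],[0,0,0],[0,0,0],[0,0,0],[0,0,0],[0,0,0],[0,0,0]]}'
python3 -c "
from to import *
go(F(*M)([-190,0,110])[0],M[2])
cv2.imwrite('pics/w1.png',ctrl.get_image('wrist')[:,:,::-1])
o=ctrl.get_obs();print(wproj(F(*M)([[-150,55,12],[-150,-55,12],[-153,28,61],[-153,-28,61],[-143,28,61],[-143,-28,61],[140,55,12],[140,-55,12]]),o).round())"
```

```text
t: 2.15
ee_pos: [361.7, 74.4, 258.8]
orientation: [2.02, 2.406, 0.001]
ft_force: [1.0, 0.2, -0.3]
width: 0.7
grasp_force: 0.0
t: 3.15
ee_pos: [506.2, -351.3, 233.4]
orientation: [2.02, 2.405, 0.0]
ft_force: [0.2, 1.9, -0.2]
width: 0.2
grasp_force: 0.0
at [ 506.2 -351.3  233.4] toolx yaw 1.7444 tilt [-0.  0. -1.] f [ 0.2  1.9 -0.2] w 0.2 t 3.15
delta tool [-103.9   17.8  123.4]
turn tz -0.0003682342545907602
[[227. 210.]
 [308. 210.]
 [246. 226.]
 [293. 226.]
 [246. 218.]
 [293. 218.]
 [225.  -5.]
 [310.  -4.]]
```

View pics/w1.png

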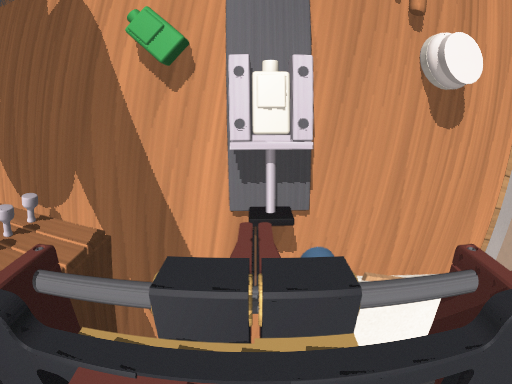

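The wrist view shows palm at (271,215), torso in channel (271,100), matching prediction within ~2 px.

```bash
python3 -m pendant '{"grip":[-1,-1,-1,-1,-1,-1,-1,-1,-1,-1,-1,-1],"linear":[[-35,5.5,0],[-35,5.5,0],[-34,5.5,10],[0,0,30],[0,0,32],[0,0,32],[0,0,32],[0,0,30],[0,0,22],[0,0,14],[8,0,0],[6,0,0]],"angular":[[0,0,0],[0,0,0],[0,0,0],[0,0,0],[0,0,0],[0,0,0],[0,0,0],[0,0,0],[0,0,0],[0,0,0],[0,0,0],[0,0,0]]}'
python3 -c "
from to import *
go(F(*M)([-153,0,32])[0],M[2])"
```

```text
t: 4.2
ee_pos: [537.3, -434.3, 31.3]
orientation: [-2.02, -2.405, -0.0]
ft_force: [-0.1, 0.4, 0.1]
width: 0.5
grasp_force: 0.0
at [ 537.3 -434.3   31.3] toolx yaw 1.7444 tilt [ 0.001 -0.001 -1.   ] f [-0.1  0.4  0.1] w 0.5 t 4.2
delta tool [20.2  1.5 -0.7]
turn tz -0.00041115902812816074
```

```bash
python3 -m pendant '{"grip":[-1,-1,-1,-1,-1,-1,-1,-1,-1,-1,-1,-1],"linear":[[4,1.5,0],[4,0,0],[5,0,0],[6,0,0],[6,0,0],[6,0,0],[6,0,0],[6,0,0],[6,0,0],[6,0,0],[5,0,0],[3,0,0]],"angular":[[0,0,0],[0,0,0],[0,0,0],[0,0,0],[0,0,0],[0,0,0],[0,0,0],[0,0,0],[0,0,0],[0,0,0],[0,0,0],[0,0,0]]}'
python3 -c "
from to import *
go(F(*M)([-93,0,32])[0],M[2])"
```

```text
t: 5.2
ee_pos: [528.6, -372.8, 32.2]
orientation: [2.019, 2.405, -0.001]
ft_force: [0.2, -7.5, 4.5]
width: 0.2
grasp_force: 3.1
at [ 528.6 -372.8   32.2] toolx yaw 1.7452 tilt [-0.001  0.001 -1.   ] f [ 0.2 -7.5  4.5] w 0.2 t 5.2
delta tool [18.1 -0.5  0.2]
turn tz 0.00035170730354838753
```

```bash
python3 -m pendant '{"grip":[-1,-1,-1,-1,-1],"linear":[[4,0,0],[4,0,0],[4,0,0],[2,0,0],[0,0,0]],"angular":[[0,0,0],[0,0,0],[0,0,0],[0,0,0],[0,0,0]]}'; python3 -m pendant '{"grip":[-1,-1,-1],"linear":[[2,0,0],[1,0,0],[0,0,0]],"angular":[[0,0,0],[0,0,0],[0,0,0]]}'
```

```text
t: 5.62
ee_pos: [526.1, -359.1, 32.1]
orientation: [2.019, 2.405, -0.001]
ft_force: [0.4, -5.0, 4.4]
width: 0.6
grasp_force: 2.7
t: 5.87
ee_pos: [525.6, -356.4, 32.1]
orientation: [2.019, 2.405, -0.001]
ft_force: [-0.7, -5.9, 3.6]
width: 0.7
grasp_force: 2.9
```

Not yet at the stop (force ≈ spring only); continue in small steps.

```bash
python3 -m pendant '{"grip":[-1,-1,-1],"linear":[[1.5,0,0],[1,0,0],[0,0,0]],"angular":[[0,0,0],[0,0,0],[0,0,0]]}'; python3 -m pendant '{"grip":[-1,-1,-1],"linear":[[1.5,0,0],[0.5,0,0],[0,0,0]],"angular":[[0,0,0],[0,0,0],[0,0,0]]}'; python3 -c "
from to import *
go(F(*M)([-93,0,32])[0],M[2])"
```

```text
t: 6.12
ee_pos: [525.2, -354.0, 32.1]
orientation: [2.019, 2.405, -0.001]
ft_force: [0.2, -6.0, 3.5]
width: 0.1
grasp_force: 3.0
t: 6.37
ee_pos: [524.8, -352.1, 32.1]
orientation: [2.019, 2.405, -0.001]
ft_force: [-0.2, -7.0, 3.7]
width: 0.4
grasp_force: 3.2
at [ 524.8 -352.1   32.1] toolx yaw 1.7451 tilt [-0.002  0.001 -1.   ] f [-0.2 -7.   3.7] w 0.4 t 6.37
delta tool [-2.9 -0.4  0.1]
turn tz 0.0002754428397042652
```

```bash
python3 -m pendant '{"grip":[-1,-1,-1],"linear":[[1.5,0,0],[0.5,0,0],[0,0,0]],"angular":[[0,0,0],[0,0,0],[0,0,0]]}'; python3 -m pendant '{"grip":[-1,-1,-1],"linear":[[1.5,0,0],[0.5,0,0],[0,0,0]],"angular":[[0,0,0],[0,0,0],[0,0,0]]}'; python3 -m pendant '{"grip":[-1,-1,-1],"linear":[[1.5,0,0],[0.5,0,0],[0,0,0]],"angular":[[0,0,0],[0,0,0],[0,0,0]]}'
```

```text
t: 6.62
ee_pos: [524.6, -350.7, 32.2]
orientation: [2.018, 2.405, -0.002]
ft_force: [0.5, -8.8, 3.4]
width: 0.3
grasp_force: 4.3
t: 6.87
ee_pos: [524.6, -350.7, 32.2]
orientation: [2.015, 2.403, -0.004]
ft_force: [-1.2, -16.4, -0.8]
width: 0.3
grasp_force: 8.3
t: 7.12
ee_pos: [524.7, -350.6, 32.3]
orientation: [2.013, 2.401, -0.006]
ft_force: [-1.1, -25.2, -4.6]
width: 0.9
grasp_force: 12.2
```

Stop reached. Back off, let it spring back.

```bash
python3 -m pendant '{"grip":[-1,-1,-1,-1,-1,-1,-1,-1,-1,-1,-1,-1],"linear":[[-6,0,0],[-7,0,0],[-9,0,0],[-9,0,0],[-9,0,0],[-9,0,0],[-9,0,0],[-9,0,0],[-9,0,0],[-9,0,0],[-9,0,0],[-8,0,0]],"angular":[[0,0,0],[0,0,0],[0,0,0],[0,0,0],[0,0,0],[0,0,0],[0,0,0],[0,0,0],[0,0,0],[0,0,0],[0,0,0],[0,0,0]]}'
python3 -m pendant '{"grip":[-1,-1,1,1,1,1,1,1,1,1,1,1],"linear":[[0,0,-30],[0,0,-35],[0,0,-35],[0,0,-35],[20,0,-35],[30,0,-10],[30,0,0],[30,0,0],[30,0,0],[30,0,0],[20,0,0],[0,0,0]],"angular":[[0,0,0],[0,0,0],[0,0,0],[0,0,0],[0,0,0],[0,0,0],[0,0,0],[0,0,0],[0,0,0],[0,0,0],[0,0,0],[0,0,0]]}'
python3 -c "
from to import *
go(F(*M)([78,0,17])[0],M[2])
cv2.imwrite('pics/w2.png',ctrl.get_image('wrist')[:,:,::-1])
o=ctrl.get_obs();print(wproj(F(*M)([[25,22,48],[25,-22,48],[100,22,48],[100,-22,48],[115,0,38],[140,55,12],[140,-55,12],[50,24,58],[50,-24,58],[-153,0,61]]),o).round())"
```

```text
t: 8.12
ee_pos: [540.8, -446.5, 31.2]
orientation: [-2.019, -2.405, -0.0]
ft_force: [0.2, 0.1, -0.3]
width: 0.3
grasp_force: 0.0
t: 9.12
ee_pos: [507.0, -255.7, 211.5]
orientation: [-2.015, -2.406, -0.0]
ft_force: [0.2, 0.3, -1.0]
width: 63.8
grasp_force: 0.0
at [ 507.  -255.7  211.5] toolx yaw 1.7472 tilt [ 0.002 -0.002 -1.   ] f [ 0.2  0.3 -1. ] w 63.8 t 9.12
delta tool [ 69.5   1.  194.7]
turn tz 0.002357001374949874
[[235. 161.]
 [275. 161.]
 [235.  93.]
 [276.  93.]
 [255.  80.]
 [209.  63.]
 [301.  63.]
 [232. 139.]
 [278. 139.]
 [255. 302.]]
```

View pics/w2.png

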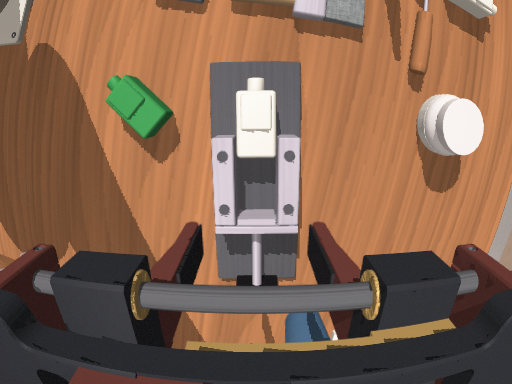

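Torso is out, at (256,124) where predicted, and the pusher is back (palm near (257,285)). Grasp it.

```bash
python3 -m pendant '{"grip":[1,1,1,1,1,1,1,1,1,1,1,1],"linear":[[30,1,0],[30,0,10],[10,0,25],[0,0,30],[0,0,30],[0,0,25],[0,0,20],[0,0,18],[0,0,16],[0,0,12],[0,0,8],[0,0,0]],"angular":[[0,0,0.002],[0,0,0],[0,0,0],[0,0,0],[0,0,0],[0,0,0],[0,0,0],[0,0,0],[0,0,0],[0,0,0],[0,0,0],[0,0,0]]}'
python3 -m pendant '{"grip":[-1,-1,-1,-1,-1,-1,-1,-1,-1,-1],"linear":[[0,0,0],[0,0,0],[0,0,0],[0,0,0],[0,0,0],[0,0,0],[0,0,0],[0,0,0],[0,0,0],[0,0,0]],"angular":[[0,0,0],[0,0,0],[0,0,0],[0,0,0],[0,0,0],[0,0,0],[0,0,0],[0,0,0],[0,0,0],[0,0,0]]}'
python3 -c "
from to import *
go(F(*M)([78,0,17])[0],M[2])"
```

```text
t: 10.17
ee_pos: [496.7, -190.2, 16.2]
orientation: [-2.022, -2.402, 0.001]
ft_force: [-0.5, 0.4, -0.4]
width: 87.8
grasp_force: 0.0
t: 11.0
ee_pos: [497.2, -189.8, 17.9]
orientation: [-2.022, -2.404, 0.0]
ft_force: [-1.2, 0.4, 6.1]
width: 44.0
grasp_force: 30.0
at [ 497.2 -189.8   17.9] toolx yaw 1.7428 tilt [ 0. -0. -1.] f [-1.2  0.4  6.1] w 44.0 t 11.0
delta tool [ 3.4 -1.3  0.9]
turn tz -0.0019999575026545813
```

```bash
python3 -m pendant '{"grip":[-1,-1,-1,-1,-1,-1,-1,-1,-1,-1,-1,-1],"linear":[[0,0,-3],[0,0,-8],[0,0,-15],[0,0,-20],[0,0,-20],[0,0,-20],[0,0,-20],[0,0,-20],[0,0,-20],[0,0,-20],[0,0,-14],[0,0,0]],"angular":[[0,0,0],[0,0,0],[0,0,0],[0,0,-0.06],[0,0,-0.11],[0,0,-0.11],[0,0,-0.11],[0,0,-0.11],[0,0,-0.11],[0,0,-0.11],[0,0,-0.11],[0,0,-0.11]]}'
python3 -m pendant '{"grip":[-1,-1,-1,-1,-1,-1],"linear":[[0,0,0],[0,0,0],[0,0,0],[0,0,0],[0,0,0],[0,0,0]],"angular":[[0,0,-0.11],[0,0,-0.11],[0,0,-0.11],[0,0,-0.11],[0,0,-0.11],[0,0,-0.03]]}'
python3 -c "
from to import *
go(F(*C)([-20,0,130])[0],C[2]+np.pi)"
```

```text
t: 12.0
ee_pos: [498.8, -190.5, 201.2]
orientation: [0.705, 3.056, -0.001]
ft_force: [-0.4, -0.6, -2.7]
width: 43.7
grasp_force: 30.0
t: 12.5
ee_pos: [496.9, -189.7, 197.9]
orientation: [0.199, -3.135, -0.0]
ft_force: [-0.4, -0.1, -2.6]
width: 43.4
grasp_force: 30.0
at [ 496.9 -189.7  197.9] toolx yaw -3.0146 tilt [ 0.  0. -1.] f [-0.4 -0.1 -2.6] w 43.4 t 12.5
delta tool [-26.4 422.   68. ]
turn tz 0.010157665968357321
```

```bash
python3 -m pendant '{"grip":[-1,-1,-1,-1,-1,-1,-1,-1,-1,-1,-1,-1],"linear":[[0,10,0],[0,20,0],[0,30,0],[0,35,0],[0,36,0],[0,36,0],[-4,36,0],[-4,36,0],[-4,36,0],[-5,36,0],[-5,36,0],[-4,30,0]],"angular":[[0,0,0.01],[0,0,0],[0,0,0],[0,0,0],[0,0,0],[0,0,0],[0,0,0],[0,0,0],[0,0,0],[0,0,0],[0,0,0],[0,0,0]]}'
python3 -m pendant '{"grip":[-1,-1,-1,-1],"linear":[[0,25,0],[0,15,0],[0,5,0],[0,0,0]],"angular":[[0,0,0],[0,0,0],[0,0,0],[0,0,0]]}'
python3 -c "
from to import *
go(F(*C)([-20,0,13])[0],C[2]+np.pi)
o=ctrl.get_obs()
cv2.imwrite('pics/w3.png',ctrl.get_image('wrist')[:,:,::-1])
print(wproj(F(*C)([[-h,h,62],[-h,-h,62],[-74.5,74.5,62],[-74.5,-74.5,62],[-74.5,74.5,8],[-74.5,-74.5,8],[74.5,74.5,62],[74.5,-74.5,62]]),o).round())"
```

```text
t: 13.5
ee_pos: [480.7, 190.0, 198.1]
orientation: [-0.176, 3.136, 0.001]
ft_force: [0.5, 0.1, -2.6]
width: 44.2
grasp_force: 30.0
t: 13.83
ee_pos: [475.7, 233.2, 197.8]
orientation: [0.178, -3.136, 0.0]
ft_force: [-0.5, -0.6, -2.7]
width: 44.2
grasp_force: 30.0
at [475.7 233.2 197.8] toolx yaw -3.0285 tilt [ 0. -0. -1.] f [-0.5 -0.6 -2.7] w 44.2 t 13.83
delta tool [  6.2  -0.3 184.8]
turn tz -0.0036795930165887114
[[337. 119.]
 [174. 119.]
 [329. 126.]
 [182. 127.]
 [318. 124.]
 [193. 124.]
 [321. 259.]
 [191. 260.]]
```

View pics/w3.png

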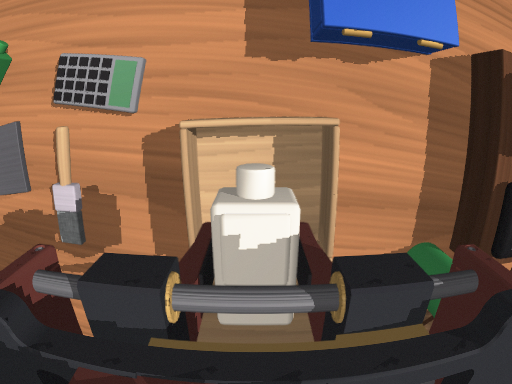

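Torso held straight (256,245); the case rim's near edge at (182,124)-(339,121) is ~4 mm further right and back than predicted; shift a little and lower.

```bash
python3 -m pendant '{"grip":[-1,-1,-1,-1,-1,-1,-1,-1,-1,-1,-1,-1],"linear":[[2,4,6],[0,0,15],[0,0,25],[0,0,25],[0,0,25],[0,0,22],[0,0,18],[0,0,14],[0,0,10],[0,0,7],[0,0,5],[0,0,2]],"angular":[[0,0,0.015],[0,0,0],[0,0,0],[0,0,0],[0,0,0],[0,0,0],[0,0,0],[0,0,0],[0,0,0],[0,0,0],[0,0,0],[0,0,0]]}'
python3 -m pendant '{"grip":[-1,-1,-1,-1],"linear":[[0,0,3],[0,0,2],[0,0,2],[0,0,0]],"angular":[[0,0,0],[0,0,0],[0,0,0],[0,0,0]]}'
```

```text
t: 14.88
ee_pos: [473.8, 235.8, 23.3]
orientation: [0.15, -3.138, 0.0]
ft_force: [-0.7, 0.0, -2.4]
width: 43.8
grasp_force: 30.0
t: 15.22
ee_pos: [473.8, 236.2, 16.7]
orientation: [-0.151, 3.138, 0.0]
ft_force: [0.2, -0.1, -2.0]
width: 43.9
grasp_force: 30.0
```

```bash
python3 -m pendant '{"grip":[-1,-1,-1],"linear":[[0,0,1],[0,0,1],[0,0,0]],"angular":[[0,0,0],[0,0,0],[0,0,0]]}';python3 -m pendant '{"grip":[-1,-1,-1],"linear":[[0,0,0.7],[0,0,0.7],[0,0,0]],"angular":[[0,0,0],[0,0,0],[0,0,0]]}'
```

```text
t: 15.47
ee_pos: [473.7, 236.2, 14.7]
orientation: [-0.151, 3.138, 0.0]
ft_force: [0.7, -0.8, -1.7]
width: 43.8
grasp_force: 30.0
t: 15.72
ee_pos: [473.8, 236.2, 13.9]
orientation: [-0.151, 3.138, 0.0]
ft_force: [-1.8, -1.1, 6.1]
width: 44.0
grasp_force: 30.0
```

Contact with floor. Release and rise.

```bash
python3 -m pendant '{"grip":[0.5,0.5,0.5,0.5,0.5,0.5,0.5,0.5,0.5,0.5,0.5,0.5],"linear":[[0,0,0],[0,0,0],[0,0,0],[0,0,0],[0,0,0],[0,0,-5],[0,0,-15],[0,0,-25],[0,0,-30],[0,0,-35],[0,0,-35],[0,0,-35]],"angular":[[0,0,0],[0,0,0],[0,0,0],[0,0,0],[0,0,0],[0,0,0],[0,0,0],[0,0,0],[0,0,0],[0,0,0],[0,0,0],[0,0,0]]}'
python3 -m pendant '{"grip":[1,1,1,1,1,1],"linear":[[0,0,-35],[0,0,-35],[0,0,-25],[0,0,-15],[0,0,0],[0,0,0]],"angular":[[0,0,0],[0,0,0],[0,0,0],[0,0,0],[0,0,0],[0,0,0]]}'
python3 - <<'E'
from to import *
o=ctrl.get_obs()
cv2.imwrite('pics/w4.png',ctrl.get_image('wrist')[:,:,::-1])
q=LS(lambda p:np.r_[proj('top',p)[0]-[166.75,147.5],proj('side',p)[0]-[282.1,113.3]],[606,249,200]);print('knob',q.x.round(1),q.fun.round(1))
go(F(*C)([-20,0,13])[0],C[2]+np.pi)
print(wproj(F(*C)([[-h,h,62],[-h,-h,62],[h,h,62],[h,-h,62]]),o).round(),wproj(q.x,o))
E
```

```text
t: 16.72
ee_pos: [473.2, 236.0, 195.1]
orientation: [0.151, -3.138, 0.0]
ft_force: [0.3, -0.6, -0.2]
width: 65.9
grasp_force: 0.0
t: 17.22
ee_pos: [473.7, 236.2, 303.8]
orientation: [-0.151, 3.136, 0.001]
ft_force: [-0.3, -0.6, -0.1]
width: 87.3
grasp_force: 0.0
knob [603.6 251.3 203.6] [ 0.  -0.8 -0.9  0.1]
at [473.1 235.9 302.5] toolx yaw -3.0454 tilt [ 0.001 -0.    -1.   ] f [-0.6  0.3 -0.5] w 87.3 t 17.27
delta tool [  3.6  -3.3 289.5]
turn tz -0.02062245147503816
[[313. 116.]
 [192. 119.]
 [310. 230.]
 [199. 232.]] [[258.45038806 308.93293238]]
```

View pics/w4.png

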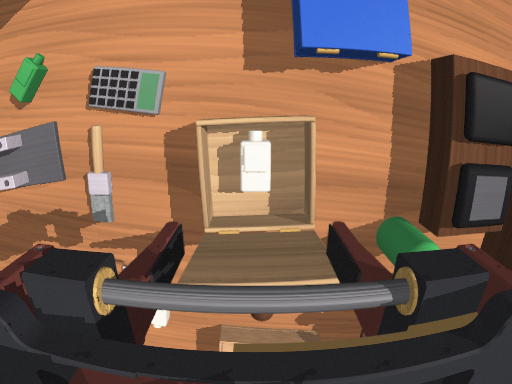

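Torso lies flat in the case (256,163); lid leans upright at (260,258), knob peeks at (262,316). Refit the case pose with these corners.

Run:
```python
from to import *
o=ctrl.get_obs()
X=np.array([[-h,h,62],[-h,-h,62],[h,h,62],[h,-h,62]]);uv=np.array([[314.5,117.5],[196.5,120.5],[315,231],[204,233]])
f=lambda p:(wproj(F(*p)(X),o)-uv).ravel()
r=LS(f,C,x_scale=[100,100,1]);print('wrist only',r.x,r.fun.round(1))
g=lambda p:np.r_[f(p),np.concatenate([(proj(n,F(*p)(Y))[0]-u)*1.5 for n,Y,u in k])]
r=LS(g,C,x_scale=[100,100,1]);print('all',r.x,r.fun.round(1))
c=r.x
for a in(1.4,1.47,1.57):
    kn=F(*c)([82.5,0,62.5]+Ro.from_euler('y',a).as_matrix()@np.array([-135,0,48]))[0]
    print(a,kn.round(1),wproj(kn,o).round(),proj('top',kn).round(1),proj('side',kn).round(1))
    lid=F(*c)([[82.5,y,62.5]+Ro.from_euler('y',a).as_matrix()@np.array([-165,0,0]) for y in(-h,h)]);print(wproj(lid,o).round())
```

```text
wrist only [4.89247838e+02 2.39698399e+02 1.26159618e-01] [ 2.1 -0.4 -1.4  0.2 -0.4 -0.4 -0.4  0.8]
all [4.89094850e+02 2.37769973e+02 1.21653100e-01] [ 1.  -0.4 -2.5 -0.3 -1.9 -0.3 -1.9  0.3 -1.4 -2.7 -1.6 -3.6 -2.1 -1.6
 -1.9 -1.3 -2.8  0.6 -0.9  0.1 -2.8 -3.1]
1.4 [595.2 250.7 203.7] [[259. 304.]] [[167.  149.7]] [[278.6 113.6]]
[[172. 273.]
 [345. 269.]]
1.47 [604.9 251.9 201.6] [[259. 310.]] [[166.7 146.4]] [[281.5 113.8]]
[[173. 284.]
 [344. 280.]]
1.57 [618.5 253.6 197.5] [[259. 317.]] [[166.4 141.9]] [[285.4 114.3]]
[[175. 298.]
 [342. 295.]]
```

```bash
sed -i 's/^C=.*/C=[489.1,238.5,0.123]/' to.py; python3 -c "
from to import *
go([604.5,253,183],C[2]+np.pi)"
```

```text
at [473.1 235.9 302.5] toolx yaw -3.0454 tilt [ 0.001 -0.    -1.   ] f [-0.6  0.3 -0.5] w 87.3 t 17.27
delta tool [-132.5    4.4  119.4]
turn tz -0.026822451475037923
```

```bash
python3 -m pendant '{"grip":[1,1,1,1,1,1,1,1,1,1,1,1],"linear":[[0,0,0],[-15,0,0],[-25,1,0],[-30,0,0],[-30,0,0],[-22,0,0],[-10,0,5],[0,0,20],[0,0,30],[0,0,30],[0,0,22],[0,0,12]],"angular":[[0,0,-0.026],[0,0,0],[0,0,0],[0,0,0],[0,0,0],[0,0,0],[0,0,0],[0,0,0],[0,0,0],[0,0,0],[0,0,0],[0,0,0]]}'
python3 - <<'E'
from to import *
go([604.5,253,183],C[2]+np.pi)
im=[ctrl.get_image(n)[:,:,::-1] for n in('wrist','side','top')]
c=lambda a,x,y,w,hh:cv2.resize(a[y:y+hh,x:x+w],(400,300),interpolation=cv2.INTER_CUBIC)
cv2.imwrite('pics/k5.png',np.vstack([np.hstack([c(im[0],156,210,200,150),c(im[1],220,60,120,90)]),np.hstack([c(im[2],110,100,120,90),cv2.resize(im[0],(400,300))])]))
E
```

```text
t: 18.27
ee_pos: [601.3, 252.1, 179.1]
orientation: [0.191, -3.128, 0.004]
ft_force: [-1.4, 0.8, -0.4]
width: 87.5
grasp_force: 0.0
at [601.3 252.1 179.1] toolx yaw -3.0193 tilt [ 0.008 -0.002 -1.   ] f [-1.4  0.8 -0.4] w 87.5 t 18.27
delta tool [-3.3  0.5 -3.9]
turn tz -0.0007378459191826892
```

View pics/k5.png

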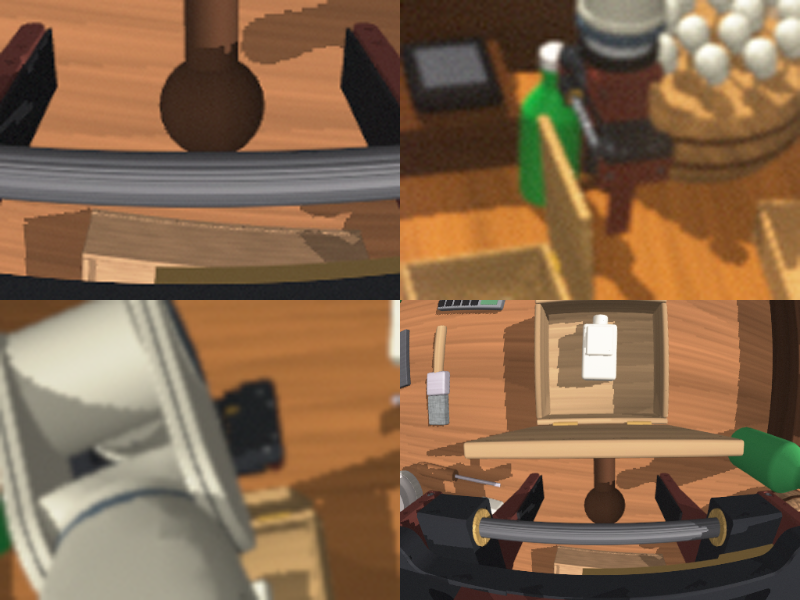

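Wrist crop: knob ball at wrist px (262,262), diameter ~52 px, between the open fingers; torso still flat. Check knob against grasp point.

Run:
```python
from to import *
c,f=K('wrist');T=c['T_tool_cam'];d=np.array([262-c['cx'],262.5-c['cy']]);r=np.hypot(*d);th=r/f
ray=np.r_[d/r*np.sin(th),np.cos(th)]
for L in(145,153,160):print(L,(T[:3,:3]@ray*L+T[:3,3]).round(1))
```

```text
145 [  3.8   2.3 -34.9]
153 [ -0.    2.5 -28. ]
160 [ -3.4   2.6 -21.8]
```

```bash
python3 -m pendant '{"grip":[1,1,-1,-1,-1,-1,-1,-1,-1,-1,-1,-1],"linear":[[-2,2.5,0],[0,0,0],[0,0,0],[0,0,0],[0,0,0],[0,0,0],[0,0,0],[0,0,0],[0,0,0],[0,0,0],[0,0,0],[0,0,0]],"angular":[[0,0,0],[0,0,0],[0,0,0],[0,0,0],[0,0,0],[0,0,0],[0,0,0],[0,0,0],[0,0,0],[0,0,0],[0,0,0],[0,0,0]]}'
python3 - <<'E'
from to import *
go([604.5,253,183],C[2]+np.pi)
o=ctrl.get_obs();p=o['ee_pos']+[0,0,19]
q=F(0,0,-C[2])(p-[C[0],C[1],0])[0];print('knob in case frame',q)
d=q-[82.5,0,62.5];print('r',np.hypot(d[0],d[2]),'expect',np.hypot(135,48),'ang',np.arctan2(d[2],d[0]))
E
```

```text
t: 19.42
ee_pos: [606.2, 256.3, 184.2]
orientation: [0.192, -3.136, -0.001]
ft_force: [0.0, 1.3, -1.1]
width: 26.8
grasp_force: 30.0
at [606.2 256.3 184.2] toolx yaw -3.0195 tilt [ 0.     0.001 -1.   ] f [ 0.   1.3 -1.1] w 26.8 t 19.42
delta tool [ 2.1 -3.   1.2]
turn tz -0.0009522946851880931
knob in case frame [118.43010146   3.27316262 203.21445526]
r 145.22923297630393 expect 143.27944723511465 ang 1.3207976470128278
```

Run:
```python
import numpy as np
p=1.32+np.r_[0,np.cumsum([.015,.03]+[.041]*33+[.03,.02,.015,.01,.007])];print(p[-1])
r=143.3
for i,(a,b) in enumerate(zip(-np.diff(np.cos(p))*r,-np.diff(np.sin(p))*r)):print(i,'[%.1f,0,%.1f]'%(a,b),end=' ')
```

```text
2.8
0 [2.1,0,-0.5] 1 [4.2,0,-0.9] 2 [5.8,0,-1.1] 3 [5.8,0,-0.8] 4 [5.8,0,-0.6] 5 [5.9,0,-0.4] 6 [5.9,0,-0.1] 7 [5.9,0,0.1] 8 [5.9,0,0.4] 9 [5.8,0,0.6] 10 [5.8,0,0.8] 11 [5.8,0,1.1] 12 [5.7,0,1.3] 13 [5.7,0,1.5] 14 [5.6,0,1.8] 15 [5.5,0,2.0] 16 [5.4,0,2.2] 17 [5.3,0,2.4] 18 [5.2,0,2.7] 19 [5.1,0,2.9] 20 [5.0,0,3.1] 21 [4.9,0,3.3] 22 [4.7,0,3.5] 23 [4.6,0,3.7] 24 [4.4,0,3.9] 25 [4.3,0,4.0] 26 [4.1,0,4.2] 27 [3.9,0,4.4] 28 [3.7,0,4.5] 29 [3.6,0,4.7] 30 [3.4,0,4.8] 31 [3.2,0,5.0] 32 [3.0,0,5.1] 33 [2.7,0,5.2] 34 [2.5,0,5.3] 35 [1.7,0,3.9] 36 [1.1,0,2.7] 37 [0.8,0,2.0] 38 [0.5,0,1.3] 39 [0.3,0,0.9]
```

```bash
python3 -m pendant '{"grip":[-1,-1,-1,-1,-1,-1,-1,-1,-1,-1,-1,-1],"linear":[[2.1,0,-0.5],[4.2,0,-0.9],[5.8,0,-1.1],[5.8,0,-0.8],[5.8,0,-0.6],[5.9,0,-0.4],[5.9,0,-0.1],[5.9,0,0.1],[5.9,0,0.4],[5.8,0,0.6],[5.8,0,0.8],[5.8,0,1.1]],"angular":[[0,0,0],[0,0,0],[0,0,0],[0,0,0],[0,0,0],[0,0,0],[0,0,0],[0,0,0],[0,0,0],[0,0,0],[0,0,0],[0,0,0]]}'
cat > kn.py <<'E'
from to import *
o=ctrl.get_obs();q=F(0,0,-C[2])(o['ee_pos']+[0,0,19]-[C[0],C[1],0])[0]-[82.5,0,62.5]
R=Ro.from_rotvec(o['orientation']).as_matrix()
print('r',np.hypot(q[0],q[2]),'a',2.80-np.arctan2(q[2],q[0]),'f tool',(R.T@o['ft_force']).round(1),o['width'])
E
python3 kn.py
```

```text
t: 20.42
ee_pos: [541.7, 247.7, 185.8]
orientation: [-0.192, 3.135, -0.001]
ft_force: [1.8, -0.6, -3.4]
width: 26.6
grasp_force: 30.0
r 145.21571153847233 a 1.0268799780351707 f tool [-1.8 -0.8  3.4] 26.613038981770135
```

Forces small, tracking the arc. Continue.

```bash
python3 -m pendant '{"grip":[-1,-1,-1,-1,-1,-1,-1,-1,-1,-1,-1,-1],"linear":[[5.7,0,1.3],[5.7,0,1.5],[5.6,0,1.8],[5.5,0,2],[5.4,0,2.2],[5.3,0,2.4],[5.2,0,2.7],[5.1,0,2.9],[5,0,3.1],[4.9,0,3.3],[4.7,0,3.5],[4.6,0,3.7]],"angular":[[0,0,0],[0,0,0],[0,0,0],[0,0,0],[0,0,0],[0,0,0],[0,0,0],[0,0,0],[0,0,0],[0,0,0],[0,0,0],[0,0,0]]}'; python3 kn.py
```

```text
t: 21.42
ee_pos: [478.9, 239.4, 155.1]
orientation: [0.192, -3.135, 0.003]
ft_force: [0.7, -7.7, 0.7]
width: 26.5
grasp_force: 30.0
r 144.99928685044267 a 0.5368923421601011 f tool [ 0.3 -7.7 -0.7] 26.515732304280846
```

```bash
python3 -m pendant '{"grip":[-1,-1,-1,-1,-1,-1],"linear":[[4.4,0,3.9],[4.3,0,4],[4.1,0,4.2],[3.9,0,4.4],[3.7,0,4.5],[3.6,0,4.7]],"angular":[[0,0,0],[0,0,0],[0,0,0],[0,0,0],[0,0,0],[0,0,0]]}'; python3 kn.py
```

```text
t: 21.92
ee_pos: [454.8, 236.2, 129.2]
orientation: [0.192, -3.134, 0.003]
ft_force: [2.0, -8.8, 0.4]
width: 26.3
grasp_force: 30.0
r 144.83765982990104 a 0.2913016453004289 f tool [-0.9 -8.9 -0.3] 26.329809951549265
```

```bash
python3 -m pendant '{"grip":[-1,-1,-1,-1,-1,-1,-1],"linear":[[3.4,-0.5,4.8],[3.2,-0.5,5],[3,-0.5,5.1],[2.7,0,5.2],[2.3,0,4.5],[1.4,0,3.2],[1,0,2.4]],"angular":[[0,0,0],[0,0,0],[0,0,0],[0,0,0],[0,0,0],[0,0,0],[0,0,0]]}'; python3 kn.py
```

```text
t: 22.5
ee_pos: [438.7, 233.9, 98.8]
orientation: [0.192, -3.135, 0.0]
ft_force: [-2.8, -1.5, 1.0]
width: 26.3
grasp_force: 30.0
r 144.1353015874649 a 0.05250493346723362 f tool [ 3.  -1.1 -1. ] 26.2961466570659
```

```bash
python3 -m pendant '{"grip":[-1,-1,-1,-1,-1],"linear":[[0.6,0,1.7],[0.5,0,1.4],[0.4,0,1],[0.3,0,1],[0,0,0]],"angular":[[0,0,0],[0,0,0],[0,0,0],[0,0,0],[0,0,0]]}'; python3 kn.py;python3 -m pendant '{"grip":[-1,-1,-1],"linear":[[0.3,0,1],[0.2,0,0.7],[0,0,0]],"angular":[[0,0,0],[0,0,0],[0,0,0]]}'; python3 kn.py
```

```text
t: 22.92
ee_pos: [437.1, 233.7, 94.1]
orientation: [0.192, -3.135, 0.0]
ft_force: [-3.8, 0.0, 1.0]
width: 26.2
grasp_force: 30.0
r 143.83927870382612 a 0.017677845205307463 f tool [ 3.8  0.5 -1. ] 26.21124402110074
t: 23.17
ee_pos: [437.1, 233.7, 93.0]
orientation: [-0.192, 3.136, 0.0]
ft_force: [-5.6, -1.6, 5.9]
width: 26.6
grasp_force: 30.0
r 143.52018918458393 a 0.010391990725617806 f tool [ 5.8 -0.9 -5.9] 26.58651957784553
```

```bash
python3 -m pendant '{"grip":[-1,-1,-1],"linear":[[0,0,1],[0,0,1],[0,0,0]],"angular":[[0,0,0],[0,0,0],[0,0,0]]}'; python3 kn.py
```

```text
t: 23.42
ee_pos: [438.0, 233.9, 92.2]
orientation: [-0.192, 3.134, 0.001]
ft_force: [-6.0, -4.2, 17.1]
width: 26.3
grasp_force: 30.0
r 142.37990727667972 a 0.007392500531099966 f tool [  6.4  -3.4 -17.1] 26.30870164427623
```

Firm contact: lid shut. Release gently and rise clear.

```bash
python3 -m pendant '{"grip":[0.3,0.3,0.5,0.5,0.5,0.5,0.5,0.5,0.5,0.5,0.5,0.5],"linear":[[0,0,0],[0,0,0],[0,0,0],[0,0,0],[0,0,-4],[0,0,-15],[0,0,-25],[0,0,-30],[0,0,-30],[0,0,-25],[0,0,-15],[0,0,0]],"angular":[[0,0,0],[0,0,0],[0,0,0],[0,0,0],[0,0,0],[0,0,0],[0,0,0],[0,0,0],[0,0,0],[0,0,0],[0,0,0],[0,0,0]]}'
python3 - <<'E'
from to import *
o=ctrl.get_obs();w=ctrl.get_image('wrist')[:,:,::-1];s=ctrl.get_image('side')[:,:,::-1]
kn=F(*C)([-52.5,0,110.5]);print(proj('side',kn),wproj(kn,o))
cv2.imwrite('pics/end.png',np.hstack([cv2.resize(w,(400,300)),cv2.resize(s[75:225,170:370],(400,300))]))
E
```

```text
t: 24.42
ee_pos: [439.0, 234.7, 238.2]
orientation: [-0.192, 3.129, 0.004]
ft_force: [0.0, 0.7, -0.3]
width: 66.0
grasp_force: 0.0
[[231.11122413 141.60496633]] [[253.55264623 183.33653765]]
```

View pics/end.png

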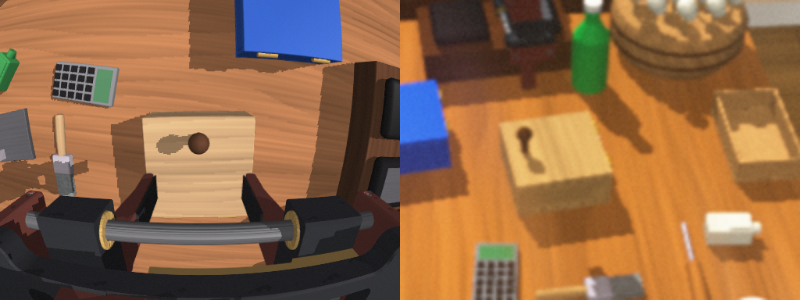

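Lid fully shut, with its knob at wrist px (254,183) as predicted. The bystanders are in place and the gripper is clear.

```bash
python3 -c "
from workcell import ctrl
print(ctrl.close_job())"
```

```text
the job is handed in; nothing more can be done
None
```

The job is handed in at about 24 s: the ejector was pushed to its stop and sprang back, the torso lies flat and same side up in the wooden case, and the lid was lowered under hold until shut, with no other bench items touched.

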